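Make up the socket tray from the middle of the stack

ROBOT

A 7-joint arm with a two-finger parallel gripper is mounted at the origin on a cart in front of the work surface, level with it; the furniture and walls round the work are solid. World frame = base frame: x ahead of the robot, y to its left, z up, the work surface at z = 0. Lengths are in m, angles in degrees, forces in N, time in s.
With the tool pointing down it reaches from about 0.375 to 0.925 m from the base axis. Payload 3.1 kg.
Tool frame: the origin (TCP) lies on the front face of the gripper's body, between the roots of the fingers; the fingertips stand 73 mm ahead of it and the grasp point (between the pads) lies 54 mm ahead of it (arm.hold_point_z is the distance from the TCP to the grasp point, in m); z points along the fingers, y is the line along which they close (so a half turn about z gives the same grasp; the last joint's range is limited). The gripper opens to 85 mm and grips with 20 to 120 N. Pads are 22 mm wide; open, the fingers measure 114 mm over their backs; the gripper's body (76 mm by 85 mm) begins 54 mm behind the grasp point. The pads swing forward as they close: fully open they stand 13 mm farther back than shut.
Start: joints at [-69.087, 21.939, 2.515, 91.553, -1.026, 66.532, -2.859], TCP at [0.29, 0.582, 0.304] pointing down, gripper open.
Joint ranges: [-149.38, 149.38], [-23.57, 123.04], [-84.95, 90], [0, 143.3], [-89.99, 269.99], [3.08, 112.72], [-163.45, 163.45]. Speed limits (degrees/s): [159.86, 159.86, 180, 180, 180, 180, 180].

INTERFACE

Orientations are given as a 3x3 rotation matrix whose columns are the frame's x, y, z axes.
In Python, from workcell import arm gives the robot as it stands. Calls block until the motion is done:
- arm.move_pose(position, orientation): joint-space move of the TCP to a pose.
- arm.move_straight(position, attitude=None, max_speed=0.15, contact_N=None): straight line of the TCP; attitude=None keeps the orientation; max_speed is the mean speed in m/s. With contact_N (N) it stops when the force on the tool has changed by that much, and returns True; else False.
- arm.move_j(angles): joint-space move.
- arm.command_gripper(opening, squeeze=None): opening from 0.0 (shut) to 1.0 (fully open); squeeze is the grip in N (None keeps the last); returns when the fingers have stopped.
- arm.pause(seconds).
- arm.ik(position, orientation): joint angles nearest the present ones, or None.
- arm.observe(): the state.
- arm.camera(name): name is "side" or "top" or "wrist"; returns a dict with "pixels" (480x640x3 uint8, red, green, blue), "mtx" (3x3 intrinsics, pixels), "view" (4x4, takes a point from world to camera coordinates); the wrist camera has in their place "mount" (4x4, takes a point from camera to tool coordinates, whose origin is the TCP and whose axes are the flange's). Camera axes: x right, y down, z forward; pixel columns grow to the right and rows downward; lengths in m; the calibration is good to about 2 mm. A picture is of the moment at which its call begins: read the wrist's pose just before it. There is no depth.
A pose or a line that the arm cannot do raises arm.MotionError and nothing moves.
- arm.hand_in(): hands the job in; it is judged then, once.
The state is a dict: "clock": time; "q": joint angles; "qvel": joint speeds; "joint_torque": joint torques, N m; "tool_pos": TCP position; "tool_rot": TCP orientation; "force": force on the tool from outside, world axes, zero at the start; "ft_torque": the same for the moment, N m; "finger_gap": opening from 0.0 (shut) to 1.0 (fully open); "gripper_force": force on a finger pad.
Only numpy, scipy, OpenCV 4.12 (cv2) and the standard library are available. Lean on these libraries where they do the work, as an engineer would, in place of code of your own. Each camera call takes 0.05 s, during which the arm holds its last target. There are 200 camera calls.

TASK

Make up the bored socket tray for a job at the car: it is stored empty as the middle one of the three stacked wooden trays, so lift the top tray off and set it aside, lay the bored tray flat and lengthwise on the rubber mat, wholly within it, and then put the top tray back on the bottom one, fully home. Drop every loose socket on the bench into the bored tray on the mat, one to a pocket and standing straight, right down on the pocket floor (either end up), the wide sockets in wide pockets and the narrow ones in narrow pockets. Leave the other things on the bench where they are.

Things in the scene. Friction and masses are not known exactly. Their poses are not given: they have to be found in the camera images.
- tray_top: uppermost of three stacked trays: pine tray 290 (x) x 62 (y) x 40 mm. Origin: centre of its underside, x along its length, z up. Open trough, walls to 40 mm; the bolt and nut in it are stuck fast. 0.3 to 0.5 kg; grip across the width at mid-length. Its foot (see the bottom tray) drops inside the rim of the tray below, 3 mm play all round; it is home with its origin 34 mm above the lower tray's.
- bored_tray: middle tray of the stack, empty: pine tray 290 (x) x 62 (y) x 40 mm. Origin: centre of its underside, x along its length, z up. Solid bar, flat top at 34 mm (corner rims up to 40 mm only within 17 mm of the ends); in one row 3 wide pockets (42 mm across) at -x, 3 narrow (32 mm) at +x, 18 mm deep. Same foot, 34 mm pitch; 0.3 to 0.5 kg. The socket tops stand above its rims.
- tray_bottom: lowest tray of the stack, loose on the bench, about 0.45 kg: pine tray 290 (x) x 62 (y) x 40 mm. Origin: centre of its underside, x along its length, z up. Open trough like the top one; what lies in it is stuck fast. Each of the three trays has a foot 268 x 47 mm, 6 mm high, under its 62 mm wide body, then a 59 mm wide floor board, so the sides to grip start 12 mm above the origin.
- mat: black rubber mat on the bench, fixed, 370 (x) x 170 (y) x 3 mm; origin at the centre of its underside. The bench between mat and stack, nearer to the robot than the sockets (x 0.39 to 0.49, y -0.06 to 0.23), starts bare: room to set a tray down crosswise.
- wide_pocket1 (a point): centre of the floor of a wide pocket of the bored tray (42 mm across, 18 mm deep; at x = -105.5 mm in the tray's frame); moves with the tray
- wide_pocket2 (a point): centre of the floor of a wide pocket of the bored tray (42 mm across, 18 mm deep; at x = -57.5 mm in the tray's frame); moves with the tray
- wide_pocket3 (a point): centre of the floor of a wide pocket of the bored tray (42 mm across, 18 mm deep; at x = -9.5 mm in the tray's frame); moves with the tray
- narrow_pocket1 (a point): centre of the floor of a narrow pocket of the bored tray (32 mm across, 18 mm deep; at x = 34.5 mm in the tray's frame); moves with the tray
- narrow_pocket2 (a point): centre of the floor of a narrow pocket of the bored tray (32 mm across, 18 mm deep; at x = 72.5 mm in the tray's frame); moves with the tray
- narrow_pocket3 (a point): centre of the floor of a narrow pocket of the bored tray (32 mm across, 18 mm deep; at x = 110.5 mm in the tray's frame); moves with the tray
- wide_socket1: low-profile steel wrench socket, wide kind: 36 mm across, 32 mm tall, standing upright, hex opening up; origin at mid-height on its axis, z along the axis; 0.11 kg. May be absent (None from the start).
- wide_socket2: low-profile steel wrench socket, wide kind: 36 mm across, 32 mm tall, standing upright, hex opening up; origin at mid-height on its axis, z along the axis; 0.11 kg. May be absent (None from the start).
- wide_socket3: low-profile steel wrench socket, wide kind: 36 mm across, 32 mm tall, standing upright, hex opening up; origin at mid-height on its axis, z along the axis; 0.11 kg. May be absent (None from the start).
- narrow_socket1: low-profile steel wrench socket, narrow kind: 26 mm across, 28 mm tall, standing upright, hex opening up; origin at mid-height on its axis, z along the axis; 0.06 kg. May be absent (None from the start).
- narrow_socket2: low-profile steel wrench socket, narrow kind: 26 mm across, 28 mm tall, standing upright, hex opening up; origin at mid-height on its axis, z along the axis; 0.06 kg. May be absent (None from the start).
- narrow_socket3: low-profile steel wrench socket, narrow kind: 26 mm across, 28 mm tall, standing upright, hex opening up; origin at mid-height on its axis, z along the axis; 0.06 kg. May be absent (None from the start).
- masking_tape: roll of masking tape lying flat, 96 mm across, 25 mm tall, bystander; origin at the centre of its underside
- loose_bolt: steel bolt with nut, 82 mm long (along its y), 20 mm wide, lying among the sockets, bystander; origin at its middle, underside
- tape_measure: yellow tape measure, 36 x 86 x 62 mm, standing behind the sockets, bystander; origin at the centre of its underside
- paint_brush: paint brush, 50 mm wide, 196 mm long (along its y), 15 mm high, lying right of the mat, bystander; origin at its middle, underside

How it is judged (in metres and radians):
On the way, in this order (a step that is already met when the one before it is completed fails the run):
1. the bored tray lies flat and lengthwise on the mat (x of bored_tray in the frame of mat between -0.04 and 0.04 m and y of bored_tray in the frame of mat between -0.055 and 0.055 m and height (world z) of bored_tray below 0.008 m and angle between bored_tray's own z axis and vertical below 0.04 rad and angle between the x axis of bored_tray and the x axis of mat, either way round below 0.35 rad), for 0.2 s.
2. the top tray sits fully home on the bottom tray (z of tray_top in the frame of tray_bottom between 0.03 and 0.0365 m and horizontal distance between tray_top and tray_bottom below 0.007 m and angle between the x axis of tray_top and the x axis of tray_bottom, either way round below 0.05 rad and angle between each of tray_top, tray_bottom's own z axis and vertical below 0.04 rad and height (world z) of tray_bottom below 0.006 m), for 0.2 s.
At the end, for the whole second after the job is handed in: Bored tray flat and lengthwise on the mat (centre within 40 mm along, 55 mm across); top tray home on the bottom one (within 7 mm, 0.05 rad, level); every socket present stands straight (either end up) on the floor of a pocket of its own kind, within 5 mm of its centre; all at rest (all of step 1 and all of step 2 and ((horizontal distance between wide_socket1 and wide_pocket1 below 0.005 m and z of wide_socket1 in the frame of wide_pocket1 between 0.012 and 0.02 m) or (horizontal distance between wide_socket1 and wide_pocket2 below 0.005 m and z of wide_socket1 in the frame of wide_pocket2 between 0.012 and 0.02 m) or (horizontal distance between wide_socket1 and wide_pocket3 below 0.005 m and z of wide_socket1 in the frame of wide_pocket3 between 0.012 and 0.02 m)) and ((horizontal distance between wide_socket2 and wide_pocket1 below 0.005 m and z of wide_socket2 in the frame of wide_pocket1 between 0.012 and 0.02 m) or (horizontal distance between wide_socket2 and wide_pocket2 below 0.005 m and z of wide_socket2 in the frame of wide_pocket2 between 0.012 and 0.02 m) or (horizontal distance between wide_socket2 and wide_pocket3 below 0.005 m and z of wide_socket2 in the frame of wide_pocket3 between 0.012 and 0.02 m)) and ((horizontal distance between wide_socket3 and wide_pocket1 below 0.005 m and z of wide_socket3 in the frame of wide_pocket1 between 0.012 and 0.02 m) or (horizontal distance between wide_socket3 and wide_pocket2 below 0.005 m and z of wide_socket3 in the frame of wide_pocket2 between 0.012 and 0.02 m) or (horizontal distance between wide_socket3 and wide_pocket3 below 0.005 m and z of wide_socket3 in the frame of wide_pocket3 between 0.012 and 0.02 m)) and ((horizontal distance between narrow_socket1 and narrow_pocket1 below 0.005 m and z of narrow_socket1 in the frame of narrow_pocket1 between 0.01 and 0.018 m) or (horizontal distance between narrow_socket1 and narrow_pocket2 below 0.005 m and z of narrow_socket1 in the frame of narrow_pocket2 between 0.01 and 0.018 m) or (horizontal distance between narrow_socket1 and narrow_pocket3 below 0.005 m and z of narrow_socket1 in the frame of narrow_pocket3 between 0.01 and 0.018 m)) and ((horizontal distance between narrow_socket2 and narrow_pocket1 below 0.005 m and z of narrow_socket2 in the frame of narrow_pocket1 between 0.01 and 0.018 m) or (horizontal distance between narrow_socket2 and narrow_pocket2 below 0.005 m and z of narrow_socket2 in the frame of narrow_pocket2 between 0.01 and 0.018 m) or (horizontal distance between narrow_socket2 and narrow_pocket3 below 0.005 m and z of narrow_socket2 in the frame of narrow_pocket3 between 0.01 and 0.018 m)) and ((horizontal distance between narrow_socket3 and narrow_pocket1 below 0.005 m and z of narrow_socket3 in the frame of narrow_pocket1 between 0.01 and 0.018 m) or (horizontal distance between narrow_socket3 and narrow_pocket2 below 0.005 m and z of narrow_socket3 in the frame of narrow_pocket2 between 0.01 and 0.018 m) or (horizontal distance between narrow_socket3 and narrow_pocket3 below 0.005 m and z of narrow_socket3 in the frame of narrow_pocket3 between 0.01 and 0.018 m)) and angle between the z axis of each of wide_socket1, wide_socket2, wide_socket3, narrow_socket1, narrow_socket2, narrow_socket3 and the z axis of bored_tray, either way round below 0.08 rad and linear speed of each of wide_socket1, wide_socket2, wide_socket3, narrow_socket1, narrow_socket2, narrow_socket3, bored_tray, tray_top below 0.02 m/s); the robot touches nothing.
It fails at once if a bystander is pushed more than 40 mm from its place (distance of any of masking_tape, loose_bolt, tape_measure, paint_brush from where it was at the start of the episode above 0.04 m).
Of wide_socket1, wide_socket2, wide_socket3, narrow_socket1, narrow_socket2, narrow_socket3 only 3 to 5 are there at a start; the rules pass over those that are not, and their reading is None.
At some moment in a run one of wide_socket1, wide_socket2, wide_socket3, narrow_socket1, narrow_socket2, narrow_socket3 may be knocked a few centimetres aside while the robot is not near it.
It also fails if it takes over 210 s, if anything falls off the work surface, if the arm or the gripper's body presses on something with over 40 N, if the wrist force passes 120 N, or if a joint passes its speed limit or range.

## Working session

There is one attempt and no reset: what is moved stays moved. The work goes in short steps, each a Python script; the robot and the scene stay as the last script left them, time stands still between calls to the robot, and variables do not carry over. Pictures are saved under pics/ and viewed, at most 14 in all, crops included, and the job is handed in when it is done.

```bash
mkdir -p pics; ls; python3 - <<'E'
from workcell import arm
import cv2,numpy as np
for n in ["top","side"]:
    c=arm.camera(n); cv2.imwrite(f"pics/{n}0.png",c["pixels"][:,:,::-1]); print(n,c["mtx"].round(1).tolist(),c["view"].round(3).tolist())
    np.savez(f"pics/{n}0.npz",**c)
c=arm.camera("wrist");print(c["mount"].round(4).tolist(),c["mtx"].tolist(),arm.hold_point_z)
s=arm.observe();print(s["clock"],s["tool_rot"],s["force"])
E
```

```text
pics
workcell.py
top [[469.4, 0.0, 315.0], [0.0, 469.4, 240.6], [0.0, 0.0, 1.0]] [[0.018, -1.0, 0.013, 0.035], [-0.995, -0.019, -0.096, 0.596], [0.096, -0.011, -0.995, 1.268], [0.0, 0.0, 0.0, 1.0]]
side [[485.2, 0.0, 322.4], [0.0, 485.2, 250.2], [0.0, 0.0, 1.0]] [[-0.247, -0.969, -0.001, 0.191], [-0.437, 0.112, -0.892, 0.311], [0.865, -0.22, -0.451, 0.758], [0.0, 0.0, 0.0, 1.0]]
[[0.0009, -0.961, -0.2767, 0.0686], [1.0, 0.0006, 0.0012, -0.0002], [-0.0009, -0.2767, 0.961, -0.0689], [0.0, 0.0, 0.0, 1.0]] [[419.17464121166904, 0.0, 314.50685185470275], [0.0, 419.17464121166904, 242.896769360354], [0.0, 0.0, 1.0]] 0.0539
0.15 [[-8.94849193e-01  4.46367783e-01 -8.50419322e-04]
 [ 4.46368581e-01  8.94847102e-01 -1.93759122e-03]
 [-1.03883033e-04 -2.11345241e-03 -9.99997761e-01]] [ 0.50520681 -0.25088098  0.33605505]
```

View pics/top0.png

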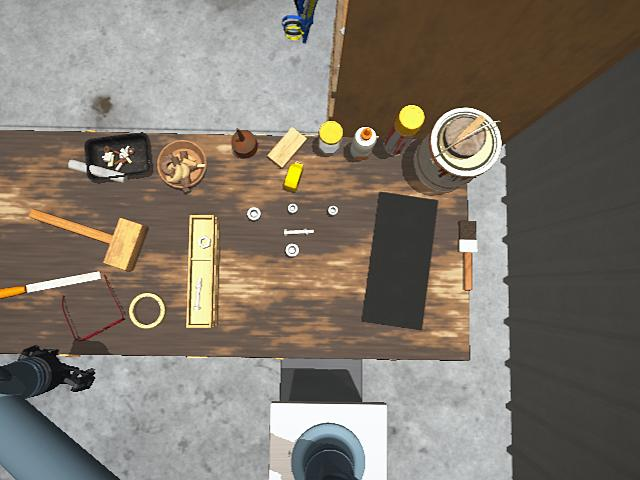

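View pics/side0.png

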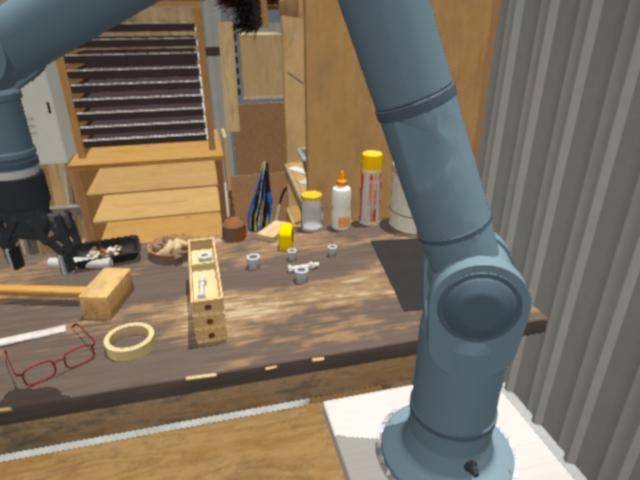

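```bash
cat > h.py <<'E'
import numpy as np, cv2
from workcell import arm
def R(yaw):  # yaw (deg) of the closing line (tool y) measured in world; tool z down
    a=np.radians(yaw); y=np.array([np.cos(a),np.sin(a),0]); z=np.array([0,0,-1.]); return np.column_stack([np.cross(y,z),y,z])
def cam(n,save=None):
    s=arm.observe(); c=arm.camera(n)
    if n=="wrist":
        T=np.eye(4);T[:3,:3]=s["tool_rot"];T[:3,3]=s["tool_pos"]; c["view"]=np.linalg.inv(T@c["mount"])
    if save: cv2.imwrite(f"pics/{save}.png",c["pixels"][:,:,::-1])
    return c
def ray(c,px,h):
    px=np.atleast_2d(np.asarray(px,float)); V=c["view"]; o=-V[:3,:3].T@V[:3,3]
    d=np.c_[px,np.ones(len(px))]@np.linalg.inv(c["mtx"]).T@V[:3,:3]
    return (o+d*((h-o[2])/d[:,2])[:,None])[:,:2]
def proj(c,P):
    q=np.atleast_2d(P)@c["view"][:3,:3].T+c["view"][:3,3]; q=q@c["mtx"].T; return q[:,:2]/q[:,2:]
def blobs(m,amin):
    cs,_=cv2.findContours(m.astype(np.uint8),cv2.RETR_EXTERNAL,cv2.CHAIN_APPROX_NONE)
    return [k for k in cs if cv2.contourArea(k)>amin]
def rect(c,k,h):  # world min-area rectangle: centre, sizes(long,short), yaw of long axis
    (x,y),(w,l),a=cv2.minAreaRect(ray(c,k.reshape(-1,2),h).astype(np.float32)*1000)
    if w<l: w,l,a=l,w,a+90
    return np.array([x,y])/1000,(w,l),(a+90)%180-90
E
python3 - <<'E'
from h import *
c=cam("top");p=c["pixels"]
hsv=cv2.cvtColor(p,cv2.COLOR_RGB2HSV);H,S,V=cv2.split(hsv)
w=lambda u,h:ray(c,[u],h)[0].round(3)
print("mat", [rect(c,k,.003) for k in blobs((V<50)&(np.indices(V.shape)[1]>340)&(np.indices(V.shape)[1]<450)&(np.indices(V.shape)[0]>185)&(np.indices(V.shape)[0]<335),3000)])
for px in (254,213),(293,208),(333,210),(292,250): print(px,w(px,.03))
for px in (299,232),(293,177),(147,310),(468,240): print("by",px,w(px,.01))
for px in (189,215),(215,215),(187,327),(213,327): print("top tray",px,w(px,.108), p[px[1]+4,px[0]+3 if px[0]<200 else px[0]-3])
print(arm.ik([.5,.27,.3],R(90)),arm.ik([.5,.27,.3],R(-90)))
print(arm.ik([.44,.085,.15],R(0)),arm.ik([.44,.085,.15],R(180)))
E
```

```text
mat []
(254, 213) [0.668 0.216]
(293, 208) [0.684 0.108]
(333, 210) [ 0.681 -0.003]
(292, 250) [0.568 0.109]
by (299, 232) [0.62  0.091]
by (293, 177) [0.777 0.111]
by (147, 310) [0.396 0.504]
by (468, 240) [ 0.607 -0.385]
top tray (189, 215) [0.648 0.375] [82 57 34]
top tray (215, 215) [0.649 0.308] [255 240 154]
top tray (187, 327) [0.361 0.367] [108  91  82]
top tray (213, 327) [0.362 0.302] [107  93  82]
[-40.67732628  13.33599242   9.37064898 103.65103962  -2.41137469
  63.20512084  59.53249519] [ -61.78320179   14.82571697   34.14500311  104.61146459   -9.24848767
   63.33411847 -114.35399638]
[-42.36105401  13.85666727  28.64139496 126.61894676  -9.95731134
  41.5970014   -6.94628008] [ 45.43289292  31.48473036 -70.70833268 123.04255016  38.45249718
  52.43740552 131.91767861]
```

```bash
python3 - <<'E'
from h import *
arm.move_pose([.49,.335,.43],R(90)); arm.pause(.3)
c=cam("wrist","w1"); np.savez("pics/w1.npz",**c); print(arm.observe()["q"].round(0),arm.observe()["clock"])
arm.move_pose([.60,.06,.42],R(90)); arm.pause(.3)
c=cam("wrist","w2"); np.savez("pics/w2.npz",**c)
arm.move_pose([.49,-.12,.5],R(84)); arm.pause(.3)
c=cam("wrist","w3"); np.savez("pics/w3.npz",**c)
a=[cv2.imread(f"pics/w{i}.png") for i in (1,2,3)]
cv2.imwrite("pics/w23.png",cv2.resize(np.hstack(a[1:]),(800,300)))
E
```

```text
[-45.  11.   8.  91.  -1.  78.  53.] 1.8417
```

View pics/w1.png

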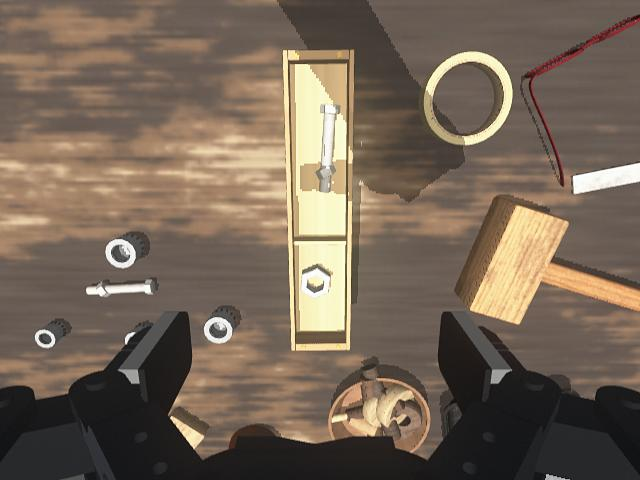

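View pics/w23.png

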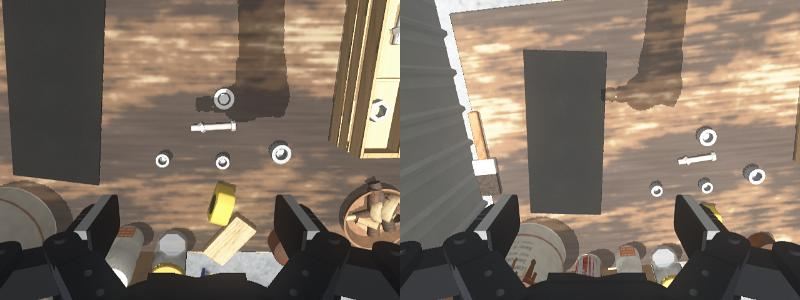

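```bash
cat >> h.py <<'E'
def line(p,a,b,n=40,s=14,sgn=1):
    """sub-pixel edge line near segment a-b: strongest brightness step along the normal per sample, robust line fit (cv2.fitLine)"""
    g=cv2.GaussianBlur(p.astype(np.float32).mean(2),(0,0),1); a,b=np.float32(a),np.float32(b); d=(b-a)/np.linalg.norm(b-a); nn=np.array([-d[1],d[0]])
    q=[]
    t=np.arange(-s,s+.01,.5)
    for f in np.linspace(.06,.94,n):
        m=a+(b-a)*f; xy=(m+t[:,None]*nn).astype(np.float32)
        v=cv2.remap(g,xy[:,:1],xy[:,1:],cv2.INTER_LINEAR)[:,0]; e=np.gradient(v)*sgn; i=e.argmax()
        q.append(xy[i])
    q=np.float32(q)
    for _ in range(3):
        vx,vy,x,y=cv2.fitLine(q,cv2.DIST_HUBER,0,.01,.01).ravel()
        r=(q[:,0]-x)*vy-(q[:,1]-y)*vx; k=abs(r-np.median(r))<1.5
        if k.sum()>8: q=q[k]
    return q
def yawline(c,q,h):
    P=ray(c,q,h); vx,vy,x,y=cv2.fitLine(P.astype(np.float32),cv2.DIST_HUBER,0,.001,.001).ravel()
    return np.array([x,y]),(np.degrees(np.arctan2(vy,vx))+90)%180-90,len(q)
E
python3 - <<'E'
from h import *
w=dict(np.load("pics/w1.npz"));p=w["pixels"]
hsv=cv2.cvtColor(p,cv2.COLOR_RGB2HSV)
m=((p[...,0].astype(int)-p[...,2]>55)&(hsv[...,2]>150)).astype(np.uint8);m[:,:270]=0;m[:,370:]=0;m[360:]=0
for k in blobs(cv2.morphologyEx(m,cv2.MORPH_CLOSE,np.ones((5,5))),3000): print("mask rect",rect(w,k,.108))
for nm,a,b in (("L",(283,51),(292,349)),("R",(353,51),(352,349)),("near",(283,51),(353,51)),("far",(292,349),(352,349))):
    for s in (1,-1): print(nm,s,yawline(w,line(p,a,b,s=8,sgn=s),.108))
c=dict(np.load("pics/w3.npz"));p=c["pixels"]
g=cv2.cvtColor(p,cv2.COLOR_RGB2HSV)[...,2]
m=(g<75).astype(np.uint8);m[:,:195]=0;m[:,332:]=0;m[:70]=0;m[350:]=0
print("mat",[rect(c,k,.003) for k in blobs(cv2.morphologyEx(m,cv2.MORPH_OPEN,np.ones((9,9))),5000)])
for f in ("w1","w2","w3"):
  c=dict(np.load(f"pics/{f}.npz"));p=c["pixels"];hsv=cv2.cvtColor(p,cv2.COLOR_RGB2HSV)
  m=(hsv[...,1]<30)&(hsv[...,2]>150); m[340:]=0
  for k in blobs(m,60):
    P=ray(c,k.reshape(-1,2),.03);(x,y),r=cv2.minEnclosingCircle((P*1000).astype(np.float32)); 
    if r<60: print(f,round(x),round(y),round(2*r,1))
E
```

```text
mask rect (array([0.50861133, 0.33128754]), (295.5001525878906, 78.61575317382812), 0.8049767017364502)
L 1 (array([0.49468055, 0.31290093], dtype=float32), np.float32(0.7553024), 40)
L -1 (array([0.5029188, 0.3091489], dtype=float32), np.float32(0.8148804), 30)
R 1 (array([0.4703537, 0.3639276], dtype=float32), np.float32(0.7082138), 30)
R -1 (array([0.49597132, 0.36659122], dtype=float32), np.float32(0.79260254), 39)
near 1 (array([0.3606912 , 0.33927876], dtype=float32), np.float32(-89.83526), 40)
near -1 (array([0.3678475 , 0.33809945], dtype=float32), np.float32(-89.87399), 40)
far 1 (array([0.641405  , 0.34097487], dtype=float32), np.float32(-88.17948), 38)
far -1 (array([0.64958674, 0.3415923 ], dtype=float32), np.float32(-88.174675), 40)
mat []
w1 678 0 24.7
w1 668 216 35.8
w1 609 101 80.9
w1 605 336 38.7
w1 569 108 36.4
w1 480 660 74.8
w1 448 347 93.3
w2 684 109 25.9
w2 681 -2 25.9
w2 667 217 36.1
w2 618 91 78.6
w2 588 381 38.7
w2 568 108 35.0
w2 459 387 41.3
w3 666 -384 34.5
w3 680 -3 26.9
w3 684 108 26.3
w3 667 217 36.5
w3 615 86 81.0
w3 568 108 37.1
w3 508 -339 44.3
w3 472 -344 35.2
w3 466 247 79.5
```

```bash
python3 - <<'E'
from h import *
w=dict(np.load("pics/w1.npz"));p=w["pixels"]
x=np.hstack([p[40:100,270:370],p[300:360,270:370]])
cv2.imwrite("pics/crop1.png",cv2.resize(x,(800,240),interpolation=cv2.INTER_NEAREST)[:,:,::-1])
c=dict(np.load("pics/w3.npz"));p=c["pixels"]
print(p[200,180:350:10].mean(1).astype(int))
for nm,a,b in (("L",(199,80),(212,338)),("R",(330,80),(323,340)),("near",(199,80),(330,82)),("far",(212,340),(322,342))):
    for s in (1,-1): print(nm,s,yawline(c,line(p,a,b,s=8,sgn=s),.003))
E
```

```text
[231 195 180  85  82  79  79  77  77  77  77  78  79  81  80 178 188]
L 1 (array([ 0.53583187, -0.27875024], dtype=float32), np.float32(-7.409607), 40)
L -1 (array([ 0.533033 , -0.2687018], dtype=float32), np.float32(-7.590851), 14)
R 1 (array([ 0.5446124 , -0.10841408], dtype=float32), np.float32(-8.831581), 40)
R -1 (array([ 0.5426261 , -0.10837351], dtype=float32), np.float32(-7.480591), 40)
near 1 (array([ 0.36298928, -0.17499818], dtype=float32), np.float32(-88.45203), 16)
near -1 (array([ 0.36269444, -0.18630299], dtype=float32), np.float32(82.69719), 40)
far 1 (array([ 0.73083895, -0.21150243], dtype=float32), np.float32(82.59738), 40)
far -1 (array([ 0.73466575, -0.24196094], dtype=float32), np.float32(83.34299), 24)
```

View pics/crop1.png

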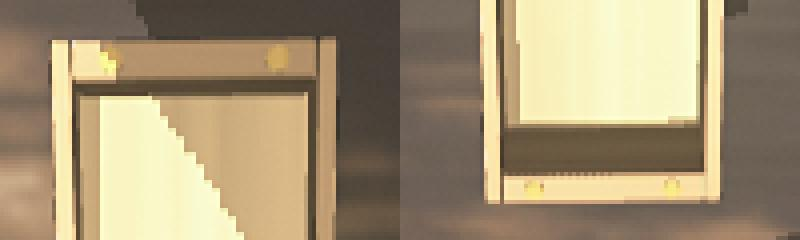

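```bash
python3 - <<'E'
from h import *
w=dict(np.load("pics/w1.npz"));p=w["pixels"]
q=ray(w,[(282.6,49.6),(353.6,49.6),(350.1,350.2),(290.8,350.2)],.108);print(q, q.mean(0))
for r in (80,110,200,330):
    v=p[r].mean(1).astype(int); print(r,list(zip(range(278,300),v[278:300])),list(zip(range(340,360),v[340:360])))
E
```

```text
[[0.36086069 0.30763628]
 [0.36068619 0.36839217]
 [0.64962827 0.37298304]
 [0.64977811 0.31093764]] [0.50523832 0.33998728]
80 [(278, np.int64(138)), (279, np.int64(135)), (280, np.int64(133)), (281, np.int64(131)), (282, np.int64(127)), (283, np.int64(157)), (284, np.int64(229)), (285, np.int64(223)), (286, np.int64(223)), (287, np.int64(223)), (288, np.int64(88)), (289, np.int64(72)), (290, np.int64(172)), (291, np.int64(168)), (292, np.int64(167)), (293, np.int64(164)), (294, np.int64(159)), (295, np.int64(237)), (296, np.int64(231)), (297, np.int64(229)), (298, np.int64(229)), (299, np.int64(228))] [(340, np.int64(178)), (341, np.int64(179)), (342, np.int64(178)), (343, np.int64(178)), (344, np.int64(176)), (345, np.int64(179)), (346, np.int64(186)), (347, np.int64(66)), (348, np.int64(68)), (349, np.int64(136)), (350, np.int64(158)), (351, np.int64(153)), (352, np.int64(154)), (353, np.int64(141)), (354, np.int64(79)), (355, np.int64(81)), (356, np.int64(84)), (357, np.int64(84)), (358, np.int64(85)), (359, np.int64(85))]
110 [(278, np.int64(143)), (279, np.int64(141)), (280, n
[... 2011 characters left out ...]
06)), (288, np.int64(108)), (289, np.int64(106)), (290, np.int64(73)), (291, np.int64(222)), (292, np.int64(219)), (293, np.int64(219)), (294, np.int64(218)), (295, np.int64(70)), (296, np.int64(119)), (297, np.int64(164)), (298, np.int64(160)), (299, np.int64(156))] [(340, np.int64(172)), (341, np.int64(147)), (342, np.int64(150)), (343, np.int64(152)), (344, np.int64(128)), (345, np.int64(83)), (346, np.int64(166)), (347, np.int64(224)), (348, np.int64(219)), (349, np.int64(225)), (350, np.int64(116)), (351, np.int64(95)), (352, np.int64(98)), (353, np.int64(99)), (354, np.int64(99)), (355, np.int64(98)), (356, np.int64(100)), (357, np.int64(98)), (358, np.int64(99)), (359, np.int64(100))]
```

```bash
cat >> h.py <<'E'
G=.082                                   # TCP height above the origin of a gripped tray
S=np.array([.5052,.3400]); SY=90.78      # stack centre, closing yaw
M=np.array([.5474,-.1947]); MY=82.55     # mat centre, closing yaw
P0=np.array([.44,.085])                  # parking place, closing yaw 0
def st(t=""): s=arm.observe(); print(t,"clk",round(s["clock"],1),"pos",s["tool_pos"].round(4),"gap",round(s["finger_gap"],3),"F",s["force"].round(1),"gf",np.round(s["gripper_force"],1))
def at(xy,z): return [xy[0],xy[1],z]
E
python3 - <<'E'
from h import *
arm.move_pose(at(S,.25),R(SY)); arm.move_straight(at(S,.068+G),max_speed=.1); st("down")
arm.command_gripper(0.0,60); st("grip")
arm.move_straight(at(S,.068+G+.03),max_speed=.05); st("lifted")
arm.move_straight(at(S,.32)); st("up")
c=cam("wrist","w4")
cv2.imwrite("pics/w4s.png",cv2.resize(np.hstack([c["pixels"],cam("side")["pixels"]]),(800,300))[:,:,::-1])
E
```

```text
down clk 7.6 pos [0.5058 0.3404 0.1509] gap 0.999 F [0.6 0.7 0.2] gf 0.0
grip clk 8.0 pos [0.5059 0.3407 0.1512] gap 0.715 F [0.4 0.4 3.5] gf 67.8
lifted clk 8.7 pos [0.505  0.3399 0.18  ] gap 0.71 F [-0.9  0.3 -3.5] gf 67.3
up clk 9.8 pos [0.5045 0.3395 0.3185] gap 0.715 F [-1.   0.2 -3.9] gf 67.2
```

View pics/w4s.png

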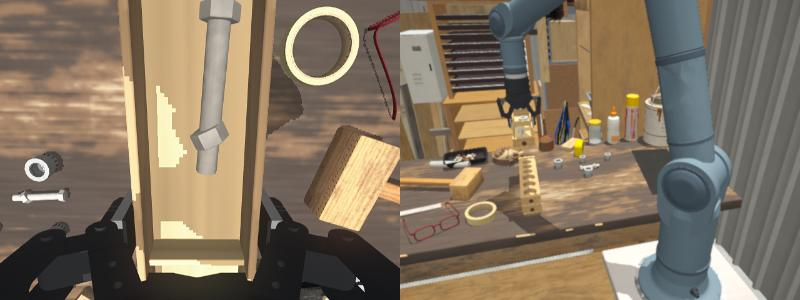

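```bash
python3 - <<'E'
from h import *
arm.move_pose(at(P0,.25),R(0)); arm.move_straight(at(P0,.10)); st()
print(arm.move_straight(at(P0,.076),max_speed=.03,contact_N=5)); st("set")
arm.command_gripper(1.0); st("open"); arm.move_straight(at(P0,.25))
arm.move_pose(at(S-[.015,.005],.43),R(90)); arm.pause(.3)
c=cam("wrist","w5"); np.savez("pics/w5.npz",**c); st()
E
```

```text
clk 12.2 pos [0.4409 0.0854 0.1007] gap 0.711 F [-0.3  1.1 -3.9] gf 67.1
True
set clk 12.8 pos [0.4401 0.0851 0.0832] gap 0.714 F [-0.1  0.   4.2] gf 68.1
open clk 13.1 pos [0.4385 0.0847 0.0823] gap 1.002 F [0.7 0.3 0. ] gf 0.0
 clk 15.9 pos [0.4903 0.3343 0.4297] gap 0.998 F [-0.7  0.1  0.1] gf 0.0
```

View pics/w5.png

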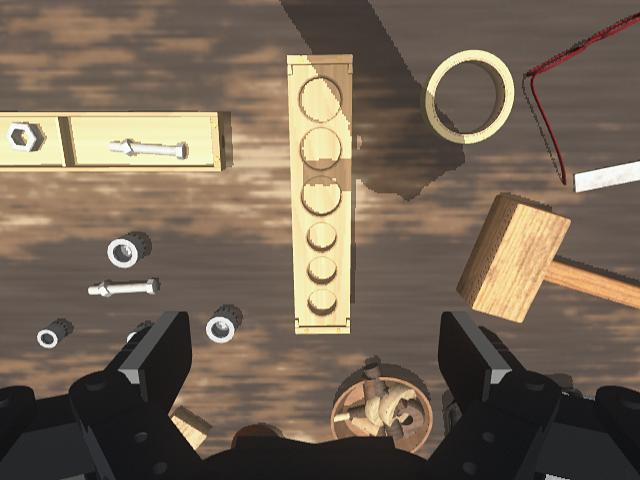

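```bash
python3 - <<'E'
from h import *
w=dict(np.load("pics/w5.npz"))
q=ray(w,[(287.6,54.5),(353,54.5),(350.6,333.2),(295,333.2)],.074);print(q,q.mean(0))
arm.move_pose(at(S,.25),R(SY)); arm.move_straight(at(S,.034+G),max_speed=.1)
arm.command_gripper(0.0,60); st("grip")
arm.move_straight(at(S,.034+G+.03),max_speed=.05); arm.move_straight(at(S,.27)); st("up")
arm.move_pose(at(M,.25),R(MY)); arm.move_straight(at(M,.10)); 
print(arm.move_straight(at(M,.076),max_speed=.03,contact_N=5)); st("set")
arm.command_gripper(1.0); st("open"); arm.move_straight(at(M,.25))
arm.move_pose(at(S-[.015,.005],.43),R(90)); arm.pause(.3)
c=cam("wrist","w6"); np.savez("pics/w6.npz",**c)
t=cam("top","t6"); np.savez("pics/t6.npz",**t)
cv2.imwrite("pics/w6s.png",cv2.resize(np.hstack([c["pixels"],t["pixels"]]),(800,300))[:,:,::-1]); st()
E
```

```text
[[0.3608298  0.30835626]
 [0.36087155 0.36938377]
 [0.64940054 0.37379828]
 [0.64933673 0.31132961]] [0.50510966 0.34071698]
grip clk 18.5 pos [0.5058 0.3406 0.117 ] gap 0.708 F [0.3 1.  3.7] gf 69.2
up clk 20.2 pos [0.5044 0.3395 0.2686] gap 0.705 F [ 0.3 -0.1 -3.9] gf 68.4
True
set clk 23.9 pos [ 0.5477 -0.1947  0.086 ] gap 0.711 F [-0.6  0.   3.4] gf 69.3
open clk 24.3 pos [ 0.5459 -0.1939  0.0844] gap 1.001 F [-0.5 -0.2  0.1] gf 0.0
 clk 27.9 pos [0.4903 0.3348 0.4299] gap 1.001 F [-0.1 -0.4 -0.3] gf 0.0
```

View pics/w6s.png

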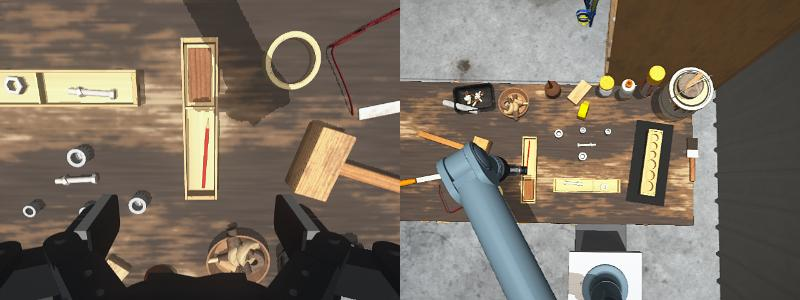

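```bash
python3 - <<'E'
from h import *
p=dict(np.load("pics/w6.npz"))["pixels"]
x=np.hstack([p[45:105,270:370],p[280:340,270:370]]); y=np.hstack([p[100:180,0:100],p[100:180,150:250]])
cv2.imwrite("pics/crop2.png",cv2.resize(np.vstack([x,y]),(800,560),interpolation=cv2.INTER_NEAREST)[:,:,::-1])
E
```

```text
(no output)
```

View pics/crop2.png

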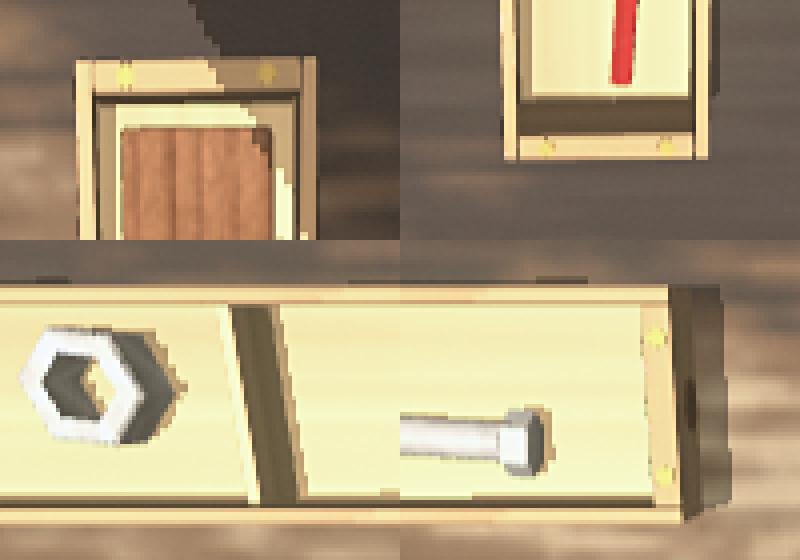

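```bash
python3 - <<'E'
from h import *
w=dict(np.load("pics/w6.npz"))
q=ray(w,np.array([(289.25,60),(349.25,59.3),(347,319.75),(295.75,319.75)])-.5,.04);print(q,q.mean(0), np.degrees((q[3,1]-q[0,1])/.289),np.degrees((q[2,1]-q[1,1])/.289))
q=ray(w,np.array([(217,111.3),(220.75,170.5),(0,111.3),(0,170.5)])-.5,.04);print(q)
E
```

```text
[[0.360916   0.30790457]
 [0.3602666  0.36857808]
 [0.64952416 0.37236377]
 [0.6494856  0.31075044]] [0.50504809 0.33989921] 0.5642084710751075 0.7505326002100967
[[ 0.4104038   0.2316297 ]
 [ 0.47165305  0.23171729]
 [ 0.41036505  0.0052305 ]
 [ 0.47158424 -0.00751883]]
```

```bash
python3 - <<'E'
from h import *
arm.move_pose(at(P0,.25),R(0)); arm.move_straight(at(P0,.082),max_speed=.1); arm.command_gripper(0.0,60); st("grip")
arm.move_straight(at(P0,.11),max_speed=.05); arm.move_straight(at(P0,.25)); st("up")
arm.move_pose(at(S,.25),R(SY)); arm.move_straight(at(S,.034+G+.015)); arm.pause(.3); st("above")
print(arm.move_straight(at(S,.034+G-.006),max_speed=.02,contact_N=6)); st("set"); arm.pause(.3); st()
cv2.imwrite("pics/s7.png",cam("side")["pixels"][200:360,100:260,::-1])
E
```

```text
grip clk 31.3 pos [0.4403 0.0851 0.0826] gap 0.714 F [-1.1 -0.   6.8] gf 66.4
up clk 33.1 pos [0.4391 0.0847 0.249 ] gap 0.713 F [-0.1 -0.3 -4.6] gf 65.6
above clk 35.5 pos [0.5056 0.3404 0.1319] gap 0.713 F [-0.9 -0.1 -3.3] gf 65.6
True
set clk 36.3 pos [0.5052 0.34   0.1167] gap 0.718 F [-0.1 -0.4  4.3] gf 66.2
 clk 36.6 pos [0.5051 0.3401 0.1167] gap 0.712 F [-0.7  0.7  6.1] gf 66.4
```

```bash
python3 - <<'E'
from h import *
arm.command_gripper(1.0); st(); arm.move_straight(at(S,.25))
arm.move_pose(at(M-[.02,0],.40),R(MY)); arm.pause(.3)
c=cam("wrist","w8"); np.savez("pics/w8.npz",**c)
arm.move_pose([.58,.10,.42],R(90)); arm.pause(.3)
c2=cam("wrist","w9"); np.savez("pics/w9.npz",**c2)
cv2.imwrite("pics/w89.png",np.hstack([c["pixels"][:,120:520],c2["pixels"][:,240:]])[:,:,::-1]); st()
p=c2["pixels"];hsv=cv2.cvtColor(p,cv2.COLOR_RGB2HSV)
m=(hsv[...,1]<30)&(hsv[...,2]>150); m[340:]=0
for k in blobs(m,60):
    P=ray(c2,k.reshape(-1,2),.03);(x,y),r=cv2.minEnclosingCircle((P*1000).astype(np.float32)); print(k.mean((0,1)).round(),round(x),round(y),round(2*r,1))
E
```

```text
clk 37.0 pos [0.503  0.3387 0.1144] gap 0.999 F [-0.3 -0.1  1. ] gf 0.0
 clk 41.9 pos [0.5801 0.0988 0.4201] gap 1.001 F [-0.5  0.6  0.5] gf 0.0
[324. 276.] 684 109 25.5
[229. 273.] 681 -1 26.1
[417. 262.] 667 216 36.1
[313. 219.] 617 92 79.1
[545. 190.] 584 352 35.6
[324. 177.] 569 108 35.2
[576.  44.] 440 363 87.7
```

View pics/w89.png

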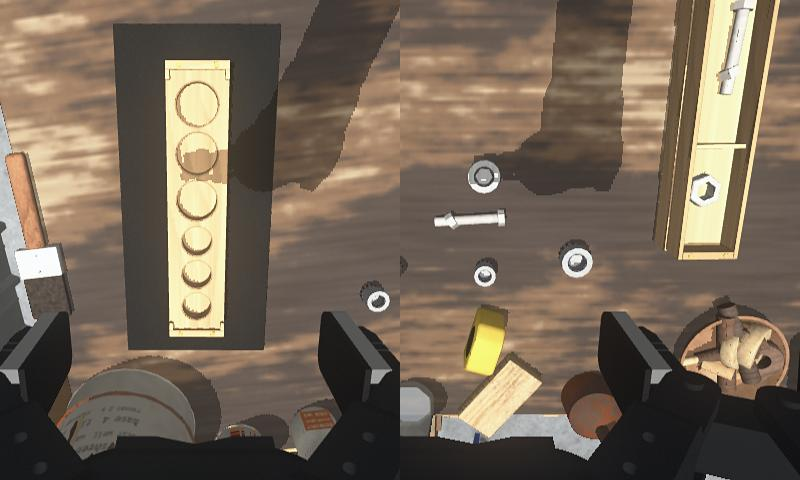

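```bash
python3 - <<'E'
from h import *
c=dict(np.load("pics/w8.npz"));p=c["pixels"]
q=ray(c,np.array([(285,60),(350,60),(343.5,336.5),(289.5,336.5)])-.5,.043)
print(q,q.mean(0),np.degrees(np.arctan2(*(q[2]+q[3]-q[0]-q[1])[::-1])))
g=cv2.cvtColor(p,cv2.COLOR_RGB2GRAY)
crop=cv2.resize(g[55:345,270:360],None,fx=4,fy=4,interpolation=cv2.INTER_CUBIC)
cs=cv2.HoughCircles(crop,cv2.HOUGH_GRADIENT,1.5,90,param1=120,param2=30,minRadius=50,maxRadius=100)
u=np.array([np.cos(np.radians(MY-90)),np.sin(np.radians(MY-90))]);n=np.array([-u[1],u[0]])
for x,y,r in sorted(cs[0].tolist(),key=lambda a:a[1]):
    P=ray(c,[(270+(x+.5)/4-.5,55+(y+.5)/4-.5)],.037)[0]; e=P-M; print(P.round(4),r/4,"tray frame",(e@u).round(4),(e@n).round(4))
E
```

```text
[[ 0.39978861 -0.20633044]
 [ 0.40756775 -0.14581225]
 [ 0.69369702 -0.18330858]
 [ 0.68588341 -0.24378271]] [ 0.5467342  -0.19480849] -7.461993718911612
[ 0.4157 -0.1692] 13.137499809265137 tray frame -0.1339 0.0083
[ 0.4434 -0.1814] 21.912500381469727 tray frame -0.1048 -0.0003
[ 0.4899 -0.1869] 21.012500762939453 tray frame -0.0581 0.0003
[ 0.5361 -0.1932] 20.1875 tray frame -0.0114 0.0
[ 0.5799 -0.1992] 14.75 tray frame 0.0328 -0.0002
[ 0.6158 -0.2037] 15.237500190734863 tray frame 0.069 -0.0001
[ 0.6543 -0.2086] 14.1875 tray frame 0.1078 0.0
```

```bash
cat > pick.py <<'E'
from h import *
C=np.array([.5468,-.1948]); a=np.radians(-7.46); U=np.array([np.cos(a),np.sin(a)])
def find(kind,guess):
    arm.move_pose(at(np.array(guess)-[.02,0],.27),R(MY)); arm.pause(.3)
    c=cam("wrist"); hsv=cv2.cvtColor(c["pixels"],cv2.COLOR_RGB2HSV)
    m=(hsv[...,1]<35)&(hsv[...,2]>140); h,d=(.032,36) if kind=="w" else (.028,26); o=[]
    for k in blobs(m,100):
        (x,y),r=cv2.minEnclosingCircle((ray(c,k.reshape(-1,2),h)*1000).astype(np.float32))
        if abs(2*r-d)<4: o.append((x/1000,y/1000,round(2*r,1)))
    print("seen",np.round(o,4).tolist())
    return np.array(min(o,key=lambda t:np.hypot(t[0]-guess[0],t[1]-guess[1]))[:2])
def job(kind,guess,px):
    s=find(kind,guess); zg=.091; t=C+U*px
    arm.command_gripper(.8); arm.move_pose(at(s,.16),R(MY)); arm.move_straight(at(s,zg),max_speed=.1,contact_N=10)
    arm.command_gripper(0,30); st("grip"); arm.move_straight(at(s,.20)); st("up")
    arm.move_pose(at(t,.17),R(MY)); arm.move_straight(at(t,.13)); arm.pause(.3)
    z=zg+.019+.0025; hit=arm.move_straight(at(t,z),max_speed=.03,contact_N=4); st(f"in hit={hit} target z {z:.4f}")
    return t
def drop(t):
    arm.command_gripper(.62); arm.move_straight(at(t,.2)); st("released")
E
python3 - <<'E'
from pick import *
t=job("w",(.569,.108),-.0095)
cv2.imwrite("pics/a1.png",cam("wrist")["pixels"][200:,100:540,::-1])
E
```

```text
seen [[0.5679, 0.108, 36.1], [0.4584, 0.2603, 37.2]]
grip clk 45.0 pos [0.5686 0.1082 0.0919] gap 0.401 F [-0.8  0.1  4.7] gf 30.1
up clk 45.9 pos [0.567  0.1082 0.199 ] gap 0.407 F [-0.7 -0.1 -1.9] gf 30.0
in hit=False target z 0.1125 clk 48.5 pos [ 0.5374 -0.1937  0.1124] gap 0.406 F [-0.5 -0.2 -0.7] gf 30.1
```

View pics/a1.png

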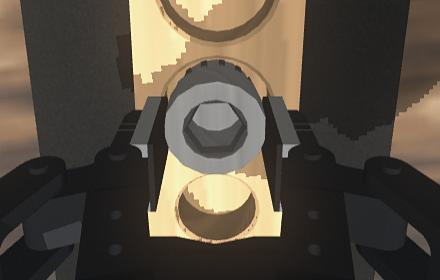

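```bash
python3 - <<'E'
from pick import *
drop(C+U*-.0095)
for k,g,px in (("w",(.667,.216),-.1055),("n",(.684,.109),.0345),("n",(.681,-.001),.1105)):
    t=job(k,g,px)
    if abs(arm.observe()["tool_pos"][2]-.1125)>.0025 or arm.observe()["finger_gap"]<.2: print("STOP"); break
    drop(t)
else:
    arm.move_pose(at(M-[.02,0],.40),R(MY)); arm.pause(.3); c=cam("wrist")
    arm.move_pose([.42,.30,.45],R(90)); arm.pause(.3); d=cam("top")
    cv2.imwrite("pics/end.png",np.hstack([c["pixels"][:,200:440],d["pixels"][:,80:500]])[:,:,::-1]); np.savez("pics/we.npz",**c); cv2.imwrite("pics/dtop.png",d["pixels"])
E
```

```text
released clk 49.6 pos [ 0.537  -0.1931  0.1995] gap 0.619 F [-0.1  0.1 -0.2] gf 0.0
seen [[0.8847, 0.4016, 34.7], [0.6671, 0.2159, 36.0], [0.5245, 0.3672, 32.1]]
grip clk 53.6 pos [0.6678 0.2161 0.0921] gap 0.402 F [0.3 0.2 3.1] gf 30.2
up clk 54.4 pos [0.6661 0.2161 0.1987] gap 0.401 F [-0.1  0.2 -1.9] gf 30.0
in hit=False target z 0.1125 clk 57.6 pos [ 0.4422 -0.1812  0.1124] gap 0.404 F [-0.9 -0.3 -0.9] gf 30.0
released clk 58.6 pos [ 0.4418 -0.1806  0.1995] gap 0.622 F [ 0.2  0.5 -0.3] gf 0.0
seen [[0.6813, -0.0022, 26.2], [0.6427, 0.0949, 26.8]]
grip clk 62.5 pos [0.6433 0.0949 0.0918] gap 0.285 F [0.  0.1 3.7] gf 29.4
up clk 63.4 pos [0.6419 0.0951 0.1989] gap 0.283 F [-0.3 -0.3  0.1] gf 29.5
in hit=False target z 0.1125 clk 66.0 pos [ 0.581  -0.1994  0.1125] gap 0.283 F [-0.1  0.1  0.4] gf 29.6
released clk 67.1 pos [ 0.5806 -0.1988  0.1994] gap 0.622 F [-1.   0.3 -0.4] gf 0.0
seen [[0.6813, -0.003, 25.7], [0.5808, -0.2118, 27.1]]
grip clk 70.5 pos [ 0.6818 -0.0031  0.0919] gap 0.28 F [-0.6 -0.6  2.5] gf 29.5
up clk 71.4 pos [ 0.6804 -0.0026  0.1988] gap 0.281 F [-0.6  0.2 -1.1] gf 29.5
in hit=False target z 0.1125 clk 73.7 pos [ 0.6564 -0.2092  0.1125] gap 0.286 F [0.6 0.5 0.1] gf 30.7
released clk 74.8 pos [ 0.656  -0.2087  0.1993] gap 0.618 F [-0.6  0.8  0.1] gf 0.0
```

```bash
ls pics/end.png
```

```text
pics/end.png
```

View pics/end.png

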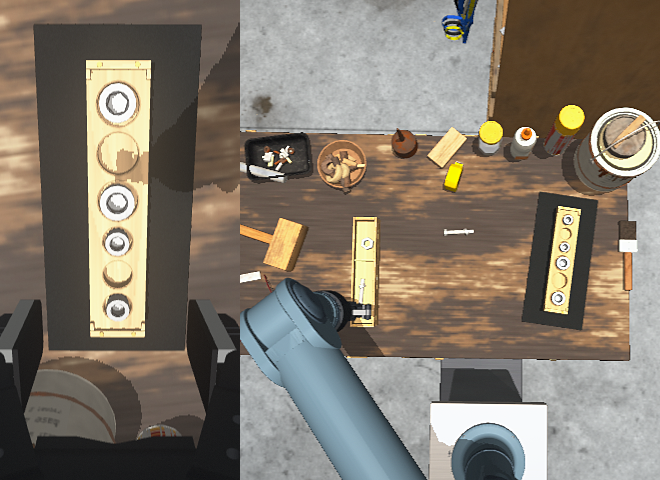

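```bash
python3 - <<'E'
from pick import *
c=dict(np.load("pics/we.npz"));hsv=cv2.cvtColor(c["pixels"],cv2.COLOR_RGB2HSV);m=(hsv[...,1]<35)&(hsv[...,2]>120);m[:,:280]=0;m[:,360:]=0;m[340:]=0
ok=0
for k in blobs(m,60):
    q=k.reshape(-1,2); h=.051 if q[:,1].mean()<220 else .047
    (x,y),r=cv2.minEnclosingCircle((ray(c,q,h)*1000).astype(np.float32)); e=np.array([x,y])/1000-C
    print(round(2*r,1),(e@U).round(4),(e@[-U[1],U[0]]).round(4))
    ok+=abs((e@[-U[1],U[0]]))<.004 and min(abs(e@U-np.array([-.1055,-.0095,.0345,.1105])))<.004
if ok==4: print(arm.hand_in())
E
```

```text
26.0 0.1095 0.001
25.5 0.0338 -0.0001
36.0 -0.0103 -0.0005
35.6 -0.1057 -0.0001
the job is handed in; nothing more can be done
None
```

The job is handed in; no verdict came back. The bored tray lies on the mat with all four sockets found standing in pockets of their own kind, about 1 mm from centre by camera. The top tray's set-down height shows it home on the bottom one, and the bystanders appear undisturbed.

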